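Check a seed tin under the height gauge

TASK

Press the sample tin's raised lid down until it is fully home, then slide the tin lengthwise under the bridge bar of the height gauge, between its guide rails, until you feel it meet the end stop, and press it firmly home there for a moment. Be gentle with the tin and the gauge, keep the tin upright, leave it there with its tail end out, and do not disturb the other things on the bench.

Things in the scene. Friction and masses are not known exactly. Their poses are not given: they have to be found in the camera images.
- tin_center (a point): centre of the bare-metal sample tin: 110 mm long (its x axis), 56 mm wide (y), 42 mm high with the lid shut (36 mm body + 6 mm lid plate of the same outline). The point is 21 mm above its underside. Both ends alike. Mass 0.25 to 0.45 kg; slides on the bench with 1 to 4 N. Grip it across its width by the body.
- lid: the tin's lid, a metal plate 110 x 56 x 6 mm; origin at the centre of the plate's underside (top 6 mm higher). It starts 4 to 8 mm proud, over a dark collar. It moves straight down at 6 to 8 N, stops dead when home (origin 15 mm above the tin's centre point) and stays there. Thin metal: never press it with more than 30 N.
- gauge: bare-metal height gauge fixed to the bench; origin on the bench under the middle of the bridge bar, +x the way a tin is pushed through, +y across. The tin must not bear on any part of the gauge with more than 30 N.
- bracket: cross bar closing the far end of the gauge's rails (12 x 77 x 18 mm), origin at its underside, 131 mm beyond the bar, axes as the gauge. It carries the end stop on a rod: a steel block 27 mm high with a small black knob, between the rails, its face anywhere from 55 to 80 mm beyond the middle of the bar, not measured: find it by feel. Lean on it through the tin with 8 to 20 N for a moment.
- bar_mid (a point): middle of the bridge bar's underside, 44.5 mm above the bench, axes as the gauge. The bar is 14 mm thick and high (top at 58.5 mm), 110 mm long across the lane, on 16 mm square posts 47 mm to either side. A shut tin clears it by 2.5 mm; a tin with raised lid jams. With the tin at the stop, its tail stands 30 to 55 mm out in front of the bar.
- mouth (a point): middle of the flared mouth of the two guide rails, on the bench 26 mm before the bar (gauge x = -26 mm), axes as the gauge. The mouth is about 69 mm wide; from the bar on, the rails are straight, 61 mm apart inside (2.5 mm of play each side of the tin), 18 mm high, to x = 125 mm.
- jar_mid (a point): bystander: closed glass jar, 54 mm across, 75 mm tall; this point is half-way up
- dish: bystander: shallow glass dish, 90 mm across, 16 mm high; origin at its underside
- sieve: bystander: open steel sieve ring, 100 mm across, 30 mm high; origin at its underside
- spatula: bystander: spatula about 160 mm long, lying flat along its x axis
- weight: bystander: brass balance weight 26 mm across, 42 mm tall; origin at its underside
Things that resemble listed ones, but are neither listed nor needed, are in the scene too. What is shaped like the part that bears tin_center but yellow is not meant.

How it is judged:
By the outcome, as a careful person would: the job done as asked, in the order asked, and still so for the second after the job is handed in, with the robot touching nothing.
It also fails if it takes over 72 s, if anything falls off the work surface, if the arm or the gripper's body presses on something with over 40 N, if the wrist force passes 120 N, or if a joint passes its speed limit or range.

ROBOT

A 6-joint arm with a two-finger parallel gripper is mounted at the origin on the work surface. World frame = base frame: x ahead of the robot, y to its left, z up, the work surface at z = 0. Lengths are in m, angles in rad, forces in N, time in s.
With the tool pointing down it reaches from about 0.3 to 0.825 m from the base axis. Payload 5.4 kg.
Tool frame: the origin (TCP) lies between the finger pads; the fingertips stand 11 mm ahead of it and the grasp point (between the pads) lies 8 mm behind it; z points along the fingers, y is the line along which they close (so a half turn about z gives the same grasp; the last joint's range is limited). The gripper opens to 92 mm and grips with 3 to 60 N. Pads are 20 mm wide; open, the fingers measure 128 mm over their backs; the gripper's body (75 mm by 189 mm) begins 69 mm behind the grasp point.
Start: joints at [1.034, 0.158, 1.597, -0, 1.386, -0.21], TCP at [0.185, 0.545, 0.226] pointing down, gripper open.
Joint ranges: [-2.91, 2.91], [-0.94, 2.29], [0.18, 2.7], [-1.29, 4.43], [0.17, 2.64], [-3, 3]. Speed limits (rad/s): [2.57, 2.57, 3.14, 3.14, 3.14, 3.14].

INTERFACE

Orientations are given as a 3x3 rotation matrix whose columns are the frame's x, y, z axes.
In Python, from bench import r gives the robot as it stands.
- The arm moves only by the tool carry_out, never from a script. Its argument "moves" is a list of rows, each a list of 5 numbers: the shift along the tool's x, y, z in m, then the turn about the tool's z in rad, then the closure in counts, from 0 (fully open) to 255 (shut). In form: [[x, y, z, roll, gripper], ...]. A call has 1 to 20 rows; each row shifts and turns the commanded pose from where the row before left it, along the tool's axes as they then stand; what a row does not reach is not made up. A row lasts 1/12 s, in which the tool goes at most 41.7 mm and 7.16 degrees, less where a joint would pass 70% of its speed; a pose out of reach is approached as far as the arm can. A call with a gripper value outside its range is refused whole. The fingers move at their own pace and stop on an object; "squeeze" is the grip in N (left out, the last holds). Time passes only in rows, so rows that do not move let the fingers close. It gives the time, the measured TCP pose, the force, the opening and the grip force at its end, in the units of the state.
- r.get_obs(): the state, without advancing time (a new reading comes with each control period).
- r.get_image(name): name is "side" or "top"; returns a dict with "color" (480x640x3 uint8, red, green, blue), "depth" (480x640 float32, m along the optical axis (not along the pixel's ray), 0 where there is no reading), "vertical_fov" (degrees; the focal length in pixels is half the picture's height over the tangent of half this angle, whatever the lens; pixels are square), "cx", "cy" (the principal point, pixels), "position" and "rotation" of the camera in the world. Camera axes: x right, y up, looking along -z (the intrinsics and any distortion apply to the point x, -y, -z); pixel columns grow to the right and rows downward; lengths in m; the calibration is good to about 2 mm. A picture is of the moment at which its call begins.
- r.close_job(): hands the job in; it is judged then, once.
The state is a dict: "clock": time; "qpos": joint angles; "qvel": joint speeds; "joint_efforts": joint torques, N m; "tcp_pos": TCP position; "orientation": TCP orientation; "ft_force": force on the tool from outside, world axes, zero at the start; "ft_torque": the same for the moment, N m; "finger_gap": finger opening in m; "gripper_force": force on a finger pad.
Only numpy, scipy, OpenCV 4.12 (cv2) and the standard library are available. Lean on these libraries where they do the work, as an engineer would, in place of code of your own. Each camera call takes 0.05 s, during which the arm holds its last target. There are 200 camera calls.

## Working session

There is one attempt and no reset: what is moved stays moved. The work goes in short steps, Python scripts to look and compute and a tool call to move; the robot and the scene stay as the last step left them, time stands still between calls to the robot, and variables do not carry over. Pictures are saved under pics/ and viewed, at most 10 in all, crops included, and the job is handed in when it is done.

Besides the shell and the picture viewer there is one more tool, called after "Emit:" by a JSON object that holds its "name" and its "arguments", one argument or row to a line. carry_out: Moves the arm, as the interface text tells. Its arguments: {"type":"object","properties":{"moves":{"type":"array","items":{"type":"array","items":{"type":"number"}}},"squeeze":{"type":"number"}},"required":["moves"]}

```bash
mkdir -p pics; cat > h.py <<'E'
import numpy as np, cv2
from bench import r
def grab(n,tag):
    d=r.get_image(n); cv2.imwrite(f'pics/{tag}.png',cv2.cvtColor(d['color'],cv2.COLOR_RGB2BGR)); np.save(f'/tmp/{tag}.npy',d,allow_pickle=True); return d
def load(tag): return np.load(f'/tmp/{tag}.npy',allow_pickle=True).item()
def cloud(d):
    f=240/np.tan(np.radians(d['vertical_fov'])/2); v,u=np.mgrid[:480,:640]; z=d['depth']
    P=np.stack([(u-d['cx'])/f*z,-(v-d['cy'])/f*z,-z],-1)
    W=P@np.array(d['rotation']).T+np.array(d['position']); W[z==0]=np.nan; return W
E
python3 - <<'E'
from h import *
for n in('top','side'):
    d=grab(n,n+'0'); print(n,{k:v for k,v in d.items() if k not in('color','depth')})
o=r.get_obs(); print(o)
E
```

```text
top {'vertical_fov': 49.25322716854204, 'cx': 315.5832110362521, 'cy': 244.08986345629256, 'position': array([ 0.31555406, -0.02224599,  1.30353197]), 'rotation': array([[ 1.24798477e-01,  9.71700946e-01, -2.00555756e-01],
       [-9.92181890e-01,  1.22356866e-01, -2.45742474e-02],
       [ 6.60554289e-04,  2.02054618e-01,  9.79374032e-01]])}
side {'vertical_fov': 51.02172863910766, 'cx': 313.3008293296545, 'cy': 244.10270123274785, 'position': array([ 0.23276171, -0.7745494 ,  0.67513113]), 'rotation': array([[ 0.92546604,  0.23368882, -0.29816462],
       [-0.37872111,  0.55180629, -0.74302096],
       [-0.00910658,  0.8005619 ,  0.59918087]])}
{'clock': 0.1, 'qpos': array([ 1.03390551e+00,  1.58993684e-01,  1.59813526e+00, -5.20453462e-05,
        1.38618944e+00, -2.10105384e-01]), 'qvel': array([ 0.00100548, -0.00033872, -0.00302571, -0.0014816 , -0.00075939,
       -0.00026849]), 'joint_efforts': array([-1.21005692e-04, -3.86506319e+01, -3.22959244e+01,  7.03479513e-02,
        3.40270938e-02, -2.75342057e-05]), 'tcp_pos': array([0.18431922, 0.54406306, 0.22469856]), 'orientation': array([[-9.47082064e-01,  3.20990438e-01, -8.38688562e-04],
       [ 3.20991385e-01,  9.47080912e-01, -1.50908872e-03],
       [ 3.09902879e-04, -1.69844266e-03, -9.99998510e-01]]), 'ft_force': array([0.18197966, 0.38667136, 0.3174561 ]), 'ft_torque': array([-0.00735041, -0.08197989, -0.06118623]), 'gripper_force': 0.0, 'finger_gap': 0.0919467491127632}
```

View pics/top0.png

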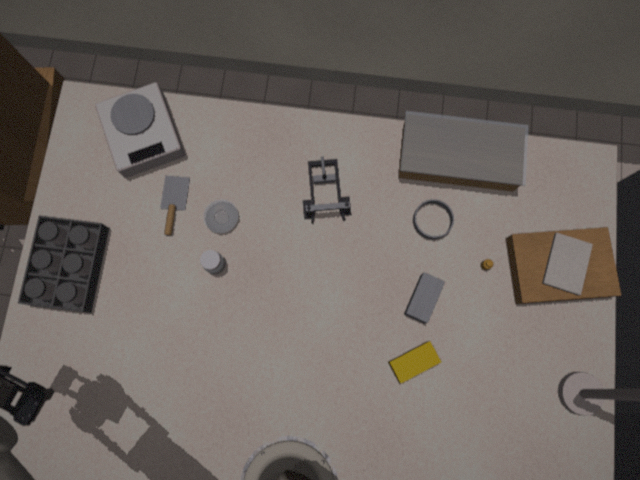

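View pics/side0.png

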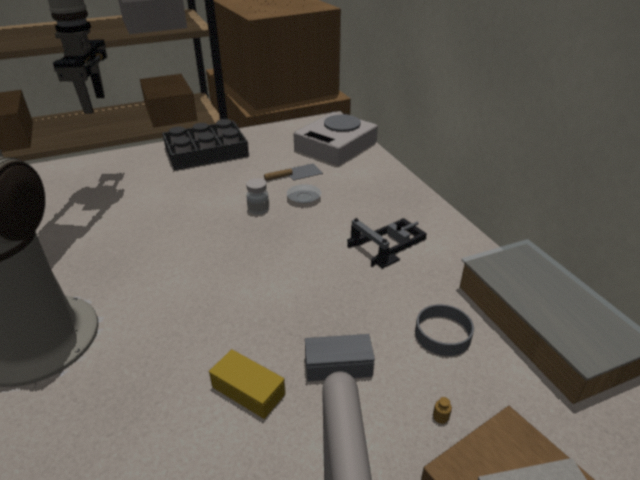

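The top view shows the grey tin at about (425,298) and the yellow decoy at (415,362). The gauge's bar is at (326,208), with its bracket at (322,163) on the far side. The sieve is at (433,219) and the weight at (488,265). The side view shows the tin at (339,356) with its near edge partly behind the lamp arm. Next I'll measure with depth.

```bash
cat >> h.py <<'E'
def rect(p):
    c,s,a=cv2.minAreaRect((p[:,:2]*1000).astype(np.float32)); 
    if s[0]<s[1]: s=s[::-1]; a+=90
    return np.round(c,1),np.round(s,1),round(a%180,2)
E
python3 - <<'E'
from h import *
for t,boxes in (('top0',{'tin':(395,455,262,335),'gauge':(296,358,150,228)}),('side0',{'tin':(295,385,325,385),'gauge':(340,432,212,270)})):
    W=cloud(load(t))
    tb=W[...,2]; print(t,'table',np.nanmedian(W[240:320,300:380,2]) if t[0]=='t' else np.nanmedian(W[270:320,180:280,2]))
    for n,(a,b,c,d) in boxes.items():
        P=W[c:d,a:b].reshape(-1,3); P=P[~np.isnan(P[:,2])]
        h=np.histogram(P[:,2],bins=np.arange(-.006,.08,.004)); print(n,h[0])
        if n=='tin':
            Q=P[(P[:,2]>.036)&(P[:,2]<.06)]; print(rect(Q),'ztop',np.median(Q[:,2]), Q.mean(0))
        else:
            for lo,hi in((.05,.07),(.010,.05)):
                Q=P[(P[:,2]>lo)&(P[:,2]<hi)]; print(lo,rect(Q),len(Q),Q.mean(0), np.median(Q[:,2]))
d=load('top0'); 
im=cv2.imread('pics/top0.png'); s=cv2.imread('pics/side0.png')
A=cv2.resize(im[145:235,280:370],(400,400),interpolation=cv2.INTER_CUBIC);B=cv2.resize(s[205:275,340:440],(400,280),interpolation=cv2.INTER_CUBIC);B=cv2.copyMakeBorder(B,0,120,0,0,0)
cv2.imwrite('pics/g.png',np.hstack([A,B]))
E
```

```text
top0 table -0.0014028603422631125
tin [1220 1522  286   23   14   15   17    8   18   25   16  147  602  298
   17    0    0    0    0    0    0]
(array([ 476.8, -269. ]), array([110.4,  56.7]), 162.56) ztop 0.04450319981044237 [ 0.47641224 -0.26861043  0.04455553]
gauge [1316 1738  465   99  120  251  142   95   68   16   16   13   14   21
   38  128   90   16    1    0    0]
0.05 (array([668.5,  -7.5]), array([109.2,  16.2]), 102.75) 273 [ 0.66803938 -0.00793357  0.05710541] 0.057014549643906065
0.01 (array([725.3,   6.2]), array([167.8, 120.9]), 13.18) 756 [0.73978617 0.00754996 0.02084008] 0.01813525529450777
side0 table -0.0024660692992124478
tin [1286 1030   59   85   74   82  107  112  114  179   69  137 1659   63
    0    0    0    0    0    0    0]
(array([ 477.3, -271.6]), array([109.9,  58.7]), 162.66) ztop 0.043931972453879586 [ 0.47619307 -0.27421264  0.04380539]
gauge [2215 1283  261  175  203  355  101  157   47   35   45   27   59   56
   66  188   31    1    0    0    0]
0.05 (array([668.9, -10.9]), array([113. ,  17.2]), 101.6) 286 [ 0.66780898 -0.01426408  0.05544501] 0.055547955567905316
0.01 (array([725.1,   1.9]), array([170.6, 111.8]), 12.92) 1085 [ 0.72212927 -0.00476748  0.02230335] 0.017522204832289057
```

View pics/g.png

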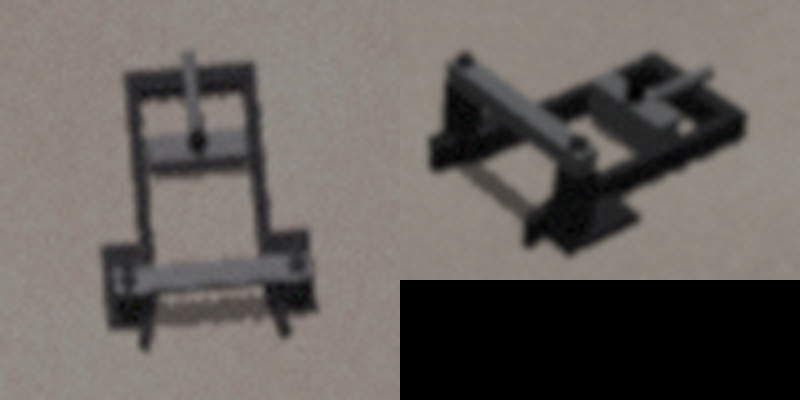

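The enlarged gauge shows the flared mouth in front of the bar and the end-stop block with its knob between the rails, with +x pointing up in the picture. The measurements are:
- **Tin:** centre about (0.477, -0.270), axis at -17.4°, lid about 4 mm proud.
- **Bar:** middle about (0.6685, -0.008), gauge heading about 12.9°.

I'll move above the tin with the gripper closed.

Emit:
{"name": "carry_out", "arguments": {
  "moves": [
    [-0.0245, -0.0308, 0.004, -0.001, 255],
    [-0.0245, -0.0308, 0.004, -0.001, 255],
    [-0.0245, -0.0308, 0.004, -0.001, 255],
    [-0.0245, -0.0308, 0.004, -0.001, 255],
    [-0.0245, -0.0308, 0.004, -0.001, 255],
    [-0.0245, -0.0308, 0.004, -0.001, 255],
    [-0.0245, -0.0308, 0.004, -0.001, 255],
    [-0.0245, -0.0308, 0.004, -0.001, 255],
    [-0.0245, -0.0308, 0.004, -0.001, 255],
    [-0.0245, -0.0308, 0.004, -0.001, 255],
    [-0.0245, -0.0308, 0.004, -0.001, 255],
    [-0.0245, -0.0308, 0.004, -0.001, 255],
    [-0.0245, -0.0308, 0.004, -0.001, 255],
    [-0.0245, -0.0308, 0.004, -0.001, 255],
    [-0.0245, -0.0308, 0.004, -0.001, 255],
    [-0.0245, -0.0308, 0.004, -0.001, 255],
    [-0.0245, -0.0308, 0.004, -0.001, 255],
    [-0.0245, -0.0308, 0.004, -0.001, 255],
    [-0.0245, -0.0308, 0.004, -0.001, 255],
    [-0.0245, -0.0308, 0.004, -0.001, 255]
  ],
  "squeeze": 15
}}

```text
clock: 1.77
tcp_pos: [0.4579, -0.1955, 0.1449]
orientation: [[-0.953, 0.303, -0.001], [0.303, 0.953, 0.001], [0.001, 0.0, -1.0]]
ft_force: [0.1, 1.0, 0.6]
finger_gap: 0.0002
gripper_force: 0.0
```

Emit:
{"name": "carry_out", "arguments": {
  "moves": [
    [-0.0245, -0.0308, 0.004, -0.001, 255],
    [-0.0245, -0.0308, 0.004, -0.001, 255],
    [0, 0, 0, 0, 255],
    [0, 0, 0, 0, 255],
    [0, 0, 0, 0, 255]
  ]
}}

```text
clock: 2.18
tcp_pos: [0.4856, -0.2663, 0.137]
orientation: [[-0.954, 0.3, -0.001], [0.3, 0.954, 0.001], [0.002, 0.001, -1.0]]
ft_force: [-0.2, 0.8, 0.1]
finger_gap: 0.0007
gripper_force: 0.0
```

```bash
cat >> h.py <<'E'
def to(x,y,z,yaw=None):
    o=r.get_obs(); R=o['orientation']; a=np.degrees(np.arctan2(R[1,0],R[0,0]))
    print('clock',round(o['clock'],2),'tcp',np.round(o['tcp_pos'],4),'yaw',round(a,2),'ft',np.round(o['ft_force'],2),'tq',np.round(o['ft_torque'],2),'gap',round(o['finger_gap'],4),'q',np.round(o['qpos'],2))
    print('tool shift',np.round(R.T@(np.array([x,y,z])-o['tcp_pos']),4),'roll',None if yaw is None else round(-np.radians((yaw-a+180)%360-180),4))
E
python3 -c "
from h import *
to(.477,-.270,.065,162.6)"
```

```text
clock 2.18 tcp [ 0.4856 -0.2663  0.137 ] yaw 162.52 ft [-0.24  0.84  0.05] tq [-0.02  0.03  0.  ] gap 0.0007 q [-0.72  0.19  1.74  0.    1.21 -1.99]
tool shift [ 0.0069 -0.0062  0.072 ] roll -0.0013
```

Emit:
{"name": "carry_out", "arguments": {
  "moves": [
    [0.002, -0.0016, 0.016, 0, 255],
    [0.002, -0.0016, 0.016, 0, 255],
    [0.002, -0.0016, 0.016, 0, 255],
    [0.001, -0.0014, 0.016, 0, 255],
    [0, 0, 0.008, 0, 255],
    [0, 0, 0, 0, 255],
    [0, 0, 0, 0, 255]
  ]
}}

```text
clock: 2.77
tcp_pos: [0.4776, -0.27, 0.0661]
orientation: [[-0.954, 0.299, 0.0], [0.299, 0.954, 0.0], [-0.0, 0.0, -1.0]]
ft_force: [-0.2, -0.0, -0.1]
finger_gap: 0.0004
gripper_force: 0.0
```

Emit:
{"name": "carry_out", "arguments": {
  "moves": [
    [0, 0, 0.0015, 0, 255],
    [0, 0, 0.0015, 0, 255],
    [0, 0, 0.0015, 0, 255],
    [0, 0, 0.0015, 0, 255],
    [0, 0, 0, 0, 255]
  ]
}}

```text
clock: 3.18
tcp_pos: [0.4775, -0.2708, 0.0595]
orientation: [[-0.954, 0.3, -0.0], [0.3, 0.954, 0.0], [0.0, 0.0, -1.0]]
ft_force: [0.1, 0.8, -0.1]
finger_gap: 0.0004
gripper_force: 0.0
```

Emit:
{"name": "carry_out", "arguments": {
  "moves": [
    [0, 0, 0.0008, 0, 255],
    [0, 0, 0.0008, 0, 255],
    [0, 0, 0, 0, 255]
  ]
}}

```text
clock: 3.43
tcp_pos: [0.4775, -0.2709, 0.0579]
orientation: [[-0.954, 0.3, -0.0], [0.3, 0.954, 0.0], [0.0, 0.0, -1.0]]
ft_force: [-0.1, 0.1, -0.4]
finger_gap: 0.0008
gripper_force: 0.0
```

Emit:
{"name": "carry_out", "arguments": {
  "moves": [
    [0, 0, 0.0008, 0, 255],
    [0, 0, 0.0008, 0, 255],
    [0, 0, 0, 0, 255]
  ]
}}

```text
clock: 3.68
tcp_pos: [0.4776, -0.271, 0.0568]
orientation: [[-0.954, 0.3, -0.0], [0.3, 0.954, -0.0], [0.0, -0.0, -1.0]]
ft_force: [-2.4, 0.8, 3.8]
finger_gap: 0.0004
gripper_force: 2.2
```

Emit:
{"name": "carry_out", "arguments": {
  "moves": [
    [0, 0, 0.0006, 0, 255],
    [0, 0, 0.0006, 0, 255],
    [0, 0, 0, 0, 255]
  ]
}}

```text
clock: 3.93
tcp_pos: [0.4776, -0.271, 0.0557]
orientation: [[-0.954, 0.3, -0.0], [0.3, 0.954, -0.0], [0.0, -0.0, -1.0]]
ft_force: [-1.3, 1.2, 4.9]
finger_gap: 0.0003
gripper_force: 2.4
```

Emit:
{"name": "carry_out", "arguments": {
  "moves": [
    [0, 0, 0.0005, 0, 255],
    [0, 0, 0.0005, 0, 255],
    [0, 0, 0, 0, 255]
  ]
}}

```text
clock: 4.18
tcp_pos: [0.4776, -0.271, 0.0547]
orientation: [[-0.954, 0.3, 0.0], [0.3, 0.954, -0.0], [-0.0, -0.0, -1.0]]
ft_force: [-2.3, 1.2, 5.4]
finger_gap: 0.0004
gripper_force: 2.4
```

Emit:
{"name": "carry_out", "arguments": {
  "moves": [
    [0, 0, 0.0005, 0, 255],
    [0, 0, 0.0005, 0, 255],
    [0, 0, 0, 0, 255]
  ]
}}

```text
clock: 4.43
tcp_pos: [0.4776, -0.271, 0.0536]
orientation: [[-0.954, 0.3, -0.0], [0.3, 0.954, -0.0], [-0.0, -0.0, -1.0]]
ft_force: [-1.9, 2.1, 4.5]
finger_gap: 0.0006
gripper_force: 2.4
```

Emit:
{"name": "carry_out", "arguments": {
  "moves": [
    [0, 0, 0.0004, 0, 255],
    [0, 0, 0, 0, 255]
  ]
}}

```text
clock: 4.6
tcp_pos: [0.4776, -0.271, 0.0534]
orientation: [[-0.954, 0.3, -0.0], [0.3, 0.954, -0.0], [0.0, -0.0, -1.0]]
ft_force: [-2.5, 1.4, 6.2]
finger_gap: 0.0003
gripper_force: 2.9
```

Emit:
{"name": "carry_out", "arguments": {
  "moves": [
    [0, 0, 0.0003, 0, 255],
    [0, 0, 0, 0, 255]
  ]
}}

```text
clock: 4.77
tcp_pos: [0.4776, -0.271, 0.0534]
orientation: [[-0.954, 0.3, -0.0], [0.3, 0.954, -0.0], [0.0, -0.0, -1.0]]
ft_force: [-3.7, 2.1, 7.5]
finger_gap: 0.0005
gripper_force: 4.0
```

Emit:
{"name": "carry_out", "arguments": {
  "moves": [
    [0, 0, 0.0006, 0, 255],
    [0, 0, 0, 0, 255]
  ]
}}

```text
clock: 4.93
tcp_pos: [0.4777, -0.271, 0.0533]
orientation: [[-0.954, 0.3, -0.0], [0.3, 0.954, -0.0], [0.0, -0.0, -1.0]]
ft_force: [-3.9, 3.2, 11.5]
finger_gap: 0.0004
gripper_force: 6.0
```

Emit:
{"name": "carry_out", "arguments": {
  "moves": [
    [0, 0, 0.0006, 0, 255],
    [0, 0, 0, 0, 255]
  ]
}}

```text
clock: 5.1
tcp_pos: [0.4777, -0.271, 0.0533]
orientation: [[-0.954, 0.3, -0.001], [0.3, 0.954, 0.0], [0.001, -0.0, -1.0]]
ft_force: [-6.3, 4.4, 15.5]
finger_gap: 0.0005
gripper_force: 8.1
```

Emit:
{"name": "carry_out", "arguments": {
  "moves": [
    [0, 0, -0.005, 0, 255],
    [0, 0, -0.015, 0, 255],
    [0, 0, -0.02, 0, 0],
    [0, 0, 0, 0, 0],
    [0, 0, 0, 0, 0],
    [0, 0, 0, 0, 0],
    [0, 0, 0, 0, 0],
    [0, 0, 0, 0, 0]
  ]
}}

```text
clock: 5.77
tcp_pos: [0.4769, -0.2703, 0.0899]
orientation: [[-0.954, 0.3, -0.002], [0.3, 0.954, 0.002], [0.002, 0.001, -1.0]]
ft_force: [-0.6, -0.1, -0.0]
finger_gap: 0.0385
gripper_force: 0.0
```

```bash
python3 - <<'E'
from h import *
to(.4775,-.271,.018,162.6)
W=cloud(grab('side','side1'));P=W[325:385,295:385].reshape(-1,3);P=P[~np.isnan(P[:,2])]
Q=P[(P[:,2]>.034)&(P[:,2]<.06)];print(rect(Q),np.median(Q[:,2]))
E
```

```text
clock 5.77 tcp [ 0.4769 -0.2703  0.0899] yaw 162.53 ft [-0.6  -0.14 -0.04] tq [-0.   -0.02 -0.01] gap 0.0385 q [-0.74  0.24  1.79  0.    1.12 -2.  ]
tool shift [-0.001  -0.0005  0.0719] roll -0.0012
(array([ 477.4, -272. ]), array([110.2,  58.6]), 162.19) 0.03968565567658133
```

View pics/side1.png

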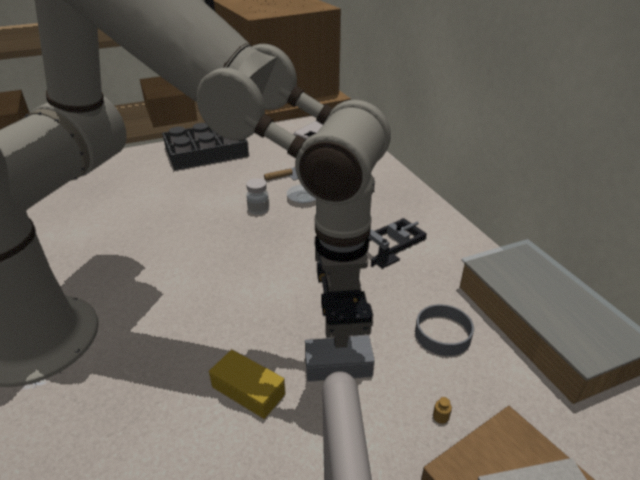

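The side view shows the gripper above the tin at (339,352). The lid top has dropped 4.2 mm, so it is home. The tin and its neighbours have not moved.

Emit:
{"name": "carry_out", "arguments": {
  "moves": [
    [0, 0, 0, 0, 0],
    [0, 0, 0, 0, 0],
    [0, 0, 0, 0, 0],
    [0, 0, 0, 0, 0],
    [0, 0, 0, 0, 0],
    [0, 0, 0, 0, 0],
    [0, 0, 0, 0, 0],
    [0, 0, 0, 0, 0]
  ]
}}

```text
clock: 6.48
tcp_pos: [0.4776, -0.2709, 0.0914]
orientation: [[-0.954, 0.3, 0.0], [0.3, 0.954, -0.0], [-0.0, -0.0, -1.0]]
ft_force: [-0.0, 0.0, 0.1]
finger_gap: 0.0916
gripper_force: 0.0
```

Emit:
{"name": "carry_out", "arguments": {
  "moves": [
    [0, -0.0005, 0.012, 0, 0],
    [0, 0, 0.012, 0, 0],
    [0, 0, 0.012, 0, 0],
    [0, 0, 0.012, 0, 0],
    [0, 0, 0.012, 0, 0],
    [0, 0, 0.012, 0, 0],
    [0, 0, 0, 0, 0],
    [0, 0, 0, 0, 0]
  ]
}}

```text
clock: 7.15
tcp_pos: [0.4768, -0.2708, 0.0181]
orientation: [[-0.954, 0.3, -0.002], [0.3, 0.954, 0.002], [0.002, 0.001, -1.0]]
ft_force: [0.1, -0.2, -0.1]
finger_gap: 0.0921
gripper_force: 0.0
```

```bash
python3 -c "
from h import *
to(.4775,-.271,.018,162.6)"
```

```text
clock 7.15 tcp [ 0.4768 -0.2708  0.0181] yaw 162.54 ft [ 0.11 -0.21 -0.06] tq [0.   0.   0.02] gap 0.0921 q [-0.74  0.35  1.81  0.    0.98 -2.  ]
tool shift [-0.0008  0.      0.0001] roll -0.0011
```

Emit:
{"name": "carry_out", "arguments": {
  "moves": [
    [0, 0, 0, 0, 255],
    [0, 0, 0, 0, 255],
    [0, 0, 0, 0, 255],
    [0, 0, 0, 0, 255],
    [0, 0, 0, 0, 255],
    [0, 0, 0, 0, 255],
    [0, 0, 0, 0, 255],
    [0, 0, 0, 0, 255],
    [0, 0, 0, 0, 255],
    [0, 0, 0, 0, 255]
  ],
  "squeeze": 15
}}

```text
clock: 7.98
tcp_pos: [0.4777, -0.2711, 0.0197]
orientation: [[-0.954, 0.3, 0.0], [0.3, 0.954, 0.001], [-0.0, 0.001, -1.0]]
ft_force: [0.5, 4.2, 5.2]
finger_gap: 0.0559
gripper_force: 15.0
```

Emit:
{"name": "carry_out", "arguments": {
  "moves": [
    [0, 0, -0.002, 0, 255],
    [0, 0, -0.002, 0, 255],
    [0, 0, -0.002, 0, 255],
    [0, 0, 0, 0, 255],
    [0, 0, 0, 0, 255]
  ]
}}

```text
clock: 8.4
tcp_pos: [0.4772, -0.2715, 0.0252]
orientation: [[-0.954, 0.3, -0.0], [0.3, 0.954, -0.0], [0.0, -0.0, -1.0]]
ft_force: [-0.0, -0.1, -3.3]
finger_gap: 0.0557
gripper_force: 15.0
```

```bash
python3 - <<'E'
from h import *
# pre-mouth point: tin centre at gauge x=-110 mm, yaw 12.9
a=np.radians(12.9); b=np.array([.6685,-.0085]); p=b-.110*np.array([np.cos(a),np.sin(a)])
print(p); to(p[0],p[1],.024,192.9)
W=cloud(grab('side','side2'));P=W[300:390,295:385].reshape(-1,3)
d=grab('top','top2');W=cloud(d);P=W[262:335,395:455].reshape(-1,3);P=P[~np.isnan(P[:,2])];Q=P[(P[:,2]>.034)&(P[:,2]<.055)];print(rect(Q),np.median(Q[:,2]))
E
```

```text
[ 0.56127627 -0.03305751]
clock 8.4 tcp [ 0.4772 -0.2715  0.0252] yaw 162.53 ft [-0.04 -0.11 -3.25] tq [-0.    0.01 -0.02] gap 0.0557 q [-0.74  0.34  1.81 -0.    0.99 -2.  ]
tool shift [-0.0086  0.2526  0.0011] roll -0.53
(array([ 495.2, -258.8]), array([9.6, 5.5]), 9.81) 0.0472640316498909
```

Emit:
{"name": "carry_out", "arguments": {
  "moves": [
    [-0.0005, 0.008, 0, 0, 255],
    [-0.0005, 0.0158, 0, 0, 255],
    [-0.0005, 0.0158, 0, 0, 255],
    [-0.0005, 0.0158, 0, 0, 255],
    [-0.0005, 0.0158, 0, 0, 255],
    [-0.0005, 0.0158, 0, 0, 255],
    [-0.0005, 0.0158, 0, 0, 255],
    [-0.0005, 0.0158, 0, 0, 255],
    [-0.0005, 0.0158, 0, 0, 255],
    [-0.0005, 0.0158, 0, 0, 255],
    [-0.0005, 0.0158, 0, 0, 255],
    [-0.0005, 0.0158, 0, 0, 255],
    [-0.0005, 0.0158, 0, 0, 255],
    [-0.0005, 0.0158, 0, 0, 255],
    [-0.0005, 0.0158, 0, 0, 255],
    [-0.0005, 0.0158, 0, 0, 255],
    [-0.0005, 0.008, 0, 0, 255]
  ]
}}

```text
clock: 9.92
tcp_pos: [0.5616, -0.0305, 0.0252]
orientation: [[-0.954, 0.299, -0.0], [0.299, 0.954, 0.001], [0.0, 0.001, -1.0]]
ft_force: [-0.1, -0.2, -3.8]
finger_gap: 0.0559
gripper_force: 15.0
```

Emit:
{"name": "carry_out", "arguments": {
  "moves": [
    [0, 0, 0, -0.066, 255],
    [0, 0, 0, -0.066, 255],
    [0, 0, 0, -0.066, 255],
    [0, 0, 0, -0.066, 255],
    [0, 0, 0, -0.066, 255],
    [0, 0, 0, -0.066, 255],
    [0, 0, 0, -0.066, 255],
    [0, 0, 0, -0.066, 255],
    [0, 0, 0, 0, 255],
    [0, 0, 0, 0, 255],
    [0, 0, 0, 0, 255]
  ]
}}

```text
clock: 10.83
tcp_pos: [0.5613, -0.0325, 0.0252]
orientation: [[-0.976, -0.22, -0.0], [-0.22, 0.976, 0.0], [0.0, 0.0, -1.0]]
ft_force: [0.3, -0.5, -3.7]
finger_gap: 0.0561
gripper_force: 15.0
```

```bash
python3 - <<'E'
from h import *
to(.56128,-.03306,.024,192.9)
for n in('top','side'):
    grab(n,n+'3')
a=cv2.imread('pics/top3.png')[140:290,250:410];b=cv2.imread('pics/side3.png')[180:330,290:450]
cv2.imwrite('pics/m.png',cv2.resize(np.hstack([a,b]),(800,375),interpolation=cv2.INTER_CUBIC))
E
```

```text
clock 10.83 tcp [ 0.5613 -0.0325  0.0252] yaw -167.3 ft [ 0.28 -0.48 -3.75] tq [-0.01  0.    0.05] gap 0.0561 q [-0.27  0.37  1.77 -0.    1.   -2.07]
tool shift [ 0.0002 -0.0005  0.0012] roll -0.0036
```

View pics/m.png

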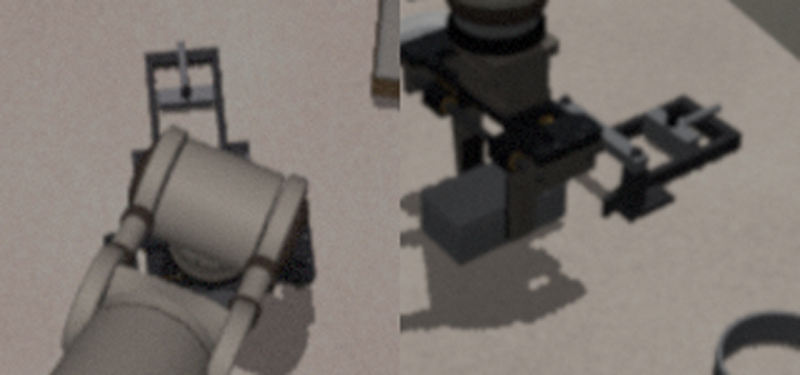

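The crops show the tin held level just in front of the bar and the mouth. I'll refine the lane line from the rails in the first pictures, correcting for the camera bias seen at the grasp.

```bash
python3 - <<'E'
from h import *
a=np.radians(12.9); R=np.array([[np.cos(a),np.sin(a)],[-np.sin(a),np.cos(a)]])
for t,(u0,u1,v0,v1) in(('top0',(296,358,150,228)),('side0',(340,432,212,270))):
    W=cloud(load(t))[v0:v1,u0:u1].reshape(-1,3); W=W[~np.isnan(W[:,2])]
    g=(W[:,:2]-[.6685,-.0085])@R.T
    for lo,hi,zl,zh in((20,115,.011,.022),(-24,-9,.011,.022)):
      for s in(1,-1):
        m=(g[:,0]>lo/1e3)&(g[:,0]<hi/1e3)&(W[:,2]>zl)&(W[:,2]<zh)&(s*g[:,1]>.026)&(s*g[:,1]<.045)
        if m.sum()>5:
            p=np.polyfit(g[m,0],g[m,1],1); print(t,lo,s,m.sum(),'slope deg',round(np.degrees(p[0]),2),'y@mid mm',round(1e3*np.polyval(p,(lo+hi)/2e3),2), np.round(1e3*np.percentile(g[m,1],[3,97]),1))
    m=(W[:,2]>.050)&(abs(g[:,1])<.06); print('bar',np.round(1e3*np.percentile(g[m,1],[1,99]),1),'x',np.round(1e3*np.median(g[m,0]),1))
    m=(g[:,0]>.11)&(g[:,0]<.15)&(W[:,2]>.011)&(W[:,2]<.022); print('bracket y',np.round(1e3*np.percentile(g[m,1],[1,99]),1),np.round(1e3*np.percentile(g[m,0],[2,98]),1))
E
```

```text
top0 20 1 108 slope deg -1.01 y@mid mm 34.4 [30.4 38.4]
top0 20 -1 114 slope deg -0.25 y@mid mm -34.14 [-38.1 -30.1]
top0 -24 1 15 slope deg -13.36 y@mid mm 39.93 [37.4 43.5]
top0 -24 -1 15 slope deg 10.29 y@mid mm -37.56 [-40.9 -34.7]
bar [-53.3  53.9] x -0.4
bracket y [-38.5  37.6] [111.2 137.9]
side0 20 1 60 slope deg 0.61 y@mid mm 30.69 [27.1 36.3]
side0 20 -1 148 slope deg 1.01 y@mid mm -37.13 [-41.9 -28.2]
side0 -24 1 21 slope deg -9.33 y@mid mm 36.45 [31.1 41.8]
side0 -24 -1 21 slope deg 10.78 y@mid mm -41.25 [-44.1 -37.1]
bar [-57.   50.5] x -2.5
bracket y [-41.6  35. ] [111.6 140.5]
```

Emit:
{"name": "carry_out", "arguments": {
  "moves": [
    [0, -0.0025, 0.001, -0.0035, 255],
    [0, 0, 0.001, 0, 255],
    [0, 0, 0.001, 0, 255],
    [0, 0, 0.001, 0, 255],
    [0, 0, 0.0012, 0, 255],
    [0, 0, 0, 0, 255],
    [0, 0, 0, 0, 255]
  ]
}}

```text
clock: 11.52
tcp_pos: [0.5619, -0.035, 0.02]
orientation: [[-0.974, -0.225, -0.0], [-0.225, 0.974, 0.0], [0.0, 0.0, -1.0]]
ft_force: [1.0, -0.1, -2.5]
finger_gap: 0.0558
gripper_force: 15.0
```

Emit:
{"name": "carry_out", "arguments": {
  "moves": [
    [-0.004, 0, 0, 0, 255],
    [-0.006, 0, 0, 0, 255],
    [-0.006, 0, 0, 0, 255],
    [-0.006, 0, 0, 0, 255],
    [-0.006, 0, 0, 0, 255],
    [-0.004, 0, 0, 0, 255],
    [0, 0, 0, 0, 255],
    [0, 0, 0, 0, 255]
  ]
}}

```text
clock: 12.18
tcp_pos: [0.5933, -0.0277, 0.02]
orientation: [[-0.974, -0.225, -0.0], [-0.225, 0.974, 0.0], [0.0, 0.0, -1.0]]
ft_force: [-0.2, -0.1, -2.7]
finger_gap: 0.056
gripper_force: 15.0
```

Emit:
{"name": "carry_out", "arguments": {
  "moves": [
    [-0.003, 0, 0, 0, 255],
    [-0.003, 0, 0, 0, 255],
    [-0.003, 0, 0, 0, 255],
    [-0.003, 0, 0, 0, 255],
    [0, 0, 0, 0, 255],
    [0, 0, 0, 0, 255]
  ]
}}

```text
clock: 12.68
tcp_pos: [0.605, -0.0251, 0.0201]
orientation: [[-0.974, -0.225, 0.0], [-0.225, 0.974, -0.0], [-0.0, -0.0, -1.0]]
ft_force: [-0.3, -0.1, -3.1]
finger_gap: 0.0559
gripper_force: 15.0
```

```bash
cat >> h.py <<'E'
def gx():
    o=r.get_obs(); a=np.radians(12.9); R=np.array([[np.cos(a),np.sin(a)],[-np.sin(a),np.cos(a)]])
    print('gauge xy mm',np.round(1e3*R@(o['tcp_pos'][:2]-[.66895,-.01045]),2),'F',np.round(R@o['ft_force'][:2],2),round(o['ft_force'][2],2),'tq',np.round(o['ft_torque'],2))
E
python3 -c "
from h import *
gx();to(0,0,0,192.9)"
```

```text
gauge xy mm [-65.59  -0.  ] F [-0.35  0.  ] -3.14 tq [-0.01  0.    0.03]
clock 12.68 tcp [ 0.605  -0.0251  0.0201] yaw -167.0 ft [-0.34 -0.08 -3.14] tq [-0.01  0.    0.03] gap 0.0559 q [-0.24  0.47  1.65 -0.    1.02 -2.04]
tool shift [0.5839 0.1605 0.0201] roll 0.0017
```

Emit:
{"name": "carry_out", "arguments": {
  "moves": [
    [0, 0, 0.0004, 0, 255],
    [0, 0, 0.0004, 0, 255],
    [0, 0, 0, 0, 255]
  ]
}}

```text
clock: 12.93
tcp_pos: [0.6049, -0.0251, 0.0197]
orientation: [[-0.974, -0.225, -0.0], [-0.225, 0.974, 0.0], [0.0, 0.0, -1.0]]
ft_force: [-2.5, -0.2, 0.7]
finger_gap: 0.056
gripper_force: 15.0
```

Emit:
{"name": "carry_out", "arguments": {
  "moves": [
    [-0.002, 0, 0, 0, 255],
    [-0.002, 0, 0, 0, 255],
    [-0.002, 0, 0, 0, 255],
    [0, 0, 0, 0, 255],
    [0, 0, 0, 0, 255]
  ]
}}

```text
clock: 13.35
tcp_pos: [0.6112, -0.0239, 0.0197]
orientation: [[-0.974, -0.225, 0.001], [-0.225, 0.974, -0.0], [-0.001, -0.0, -1.0]]
ft_force: [-3.2, -1.3, 3.6]
finger_gap: 0.0561
gripper_force: 15.0
```

Emit:
{"name": "carry_out", "arguments": {
  "moves": [
    [-0.002, 0, 0, 0, 255],
    [-0.002, 0, 0, 0, 255],
    [-0.002, 0, 0, 0, 255],
    [0, 0, 0, 0, 255],
    [0, 0, 0, 0, 255]
  ]
}}

```text
clock: 13.77
tcp_pos: [0.6168, -0.0226, 0.0197]
orientation: [[-0.974, -0.225, 0.0], [-0.225, 0.974, -0.0], [-0.0, -0.0, -1.0]]
ft_force: [-3.1, -1.0, 5.3]
finger_gap: 0.0558
gripper_force: 15.0
```

```bash
python3 -c "
from h import *
gx()"
```

```text
gauge xy mm [-53.6   -0.22] F [-3.29 -0.32] 5.29 tq [-0.02  0.65  0.06]
```

Emit:
{"name": "carry_out", "arguments": {
  "moves": [
    [-0.002, 0, -0.0004, 0, 255],
    [-0.002, 0, 0, 0, 255],
    [-0.002, 0, 0, 0, 255],
    [-0.0015, 0, 0, 0, 255],
    [0, 0, 0, 0, 255],
    [0, 0, 0, 0, 255]
  ]
}}

```text
clock: 14.27
tcp_pos: [0.6242, -0.0207, 0.0197]
orientation: [[-0.974, -0.225, 0.001], [-0.225, 0.974, 0.0], [-0.001, -0.0, -1.0]]
ft_force: [-2.0, -0.5, 2.6]
finger_gap: 0.0557
gripper_force: 15.0
```

```bash
python3 -c "
from h import *
gx(); to(0,0,0)
grab('side','side4')
grab('top','top4')
b=cv2.imread('pics/side4.png')[190:300,310:450];cv2.imwrite('pics/n.png',cv2.resize(b,(700,550),interpolation=cv2.INTER_CUBIC))"
```

```text
gauge xy mm [-45.88  -0.  ] F [-2.09 -0.03] 2.57 tq [ 0.02  0.48 -0.  ]
clock 14.27 tcp [ 0.6242 -0.0207  0.0197] yaw -167.02 ft [-2.03 -0.5   2.57] tq [ 0.02  0.48 -0.  ] gap 0.0557 q [-0.23  0.51  1.59  0.    1.04 -2.02]
tool shift [0.6036 0.1604 0.0192] roll None
```

View pics/n.png

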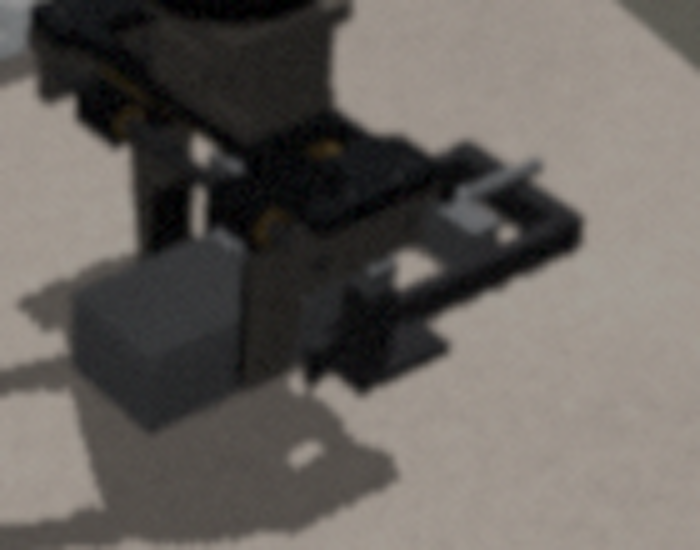

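The crop shows the tin's nose between the posts under the bar and the fingers clear in front of the mouth. I'll release, lift, go behind the tail, close and come down.

Emit:
{"name": "carry_out", "arguments": {
  "moves": [
    [0, 0, 0, 0, 20],
    [0, 0, 0, 0, 20],
    [0, 0, 0, 0, 20],
    [0, 0, 0, 0, 20],
    [0, 0, 0, 0, 20],
    [0, 0, 0, 0, 20],
    [0, 0, -0.005, 0, 20],
    [0, 0, -0.015, 0, 20],
    [0, 0, -0.02, 0, 20],
    [0, 0, -0.02, 0, 20],
    [0.01, 0, -0.01, 0, 20],
    [0.02, 0, 0, 0, 255],
    [0.02, 0, 0, 0, 255],
    [0.02, 0, 0, 0, 255],
    [0.01, 0, 0, 0, 255],
    [0, 0, 0, 0, 255],
    [0, 0, 0, 0, 255],
    [0, 0, 0, 0, 255],
    [0, 0, 0, 0, 255],
    [0, 0, 0, 0, 255]
  ]
}}

```text
clock: 16.03
tcp_pos: [0.5466, -0.0387, 0.0898]
orientation: [[-0.974, -0.225, 0.001], [-0.225, 0.974, -0.0], [-0.0, -0.0, -1.0]]
ft_force: [0.2, -0.1, 0.2]
finger_gap: 0.027
gripper_force: 0.0
```

```bash
python3 - <<'E'
from h import *
gx();to(0,0,0.019,192.9)
W=cloud(grab('side','side5'));P=W[200:330,290:450].reshape(-1,3);P=P[~np.isnan(P[:,2])]
a=np.radians(12.9); R=np.array([[np.cos(a),np.sin(a)],[-np.sin(a),np.cos(a)]]);g=(P[:,:2]-[.66895,-.01045])@R.T
m=(g[:,0]>-.12)&(g[:,0]<-.012)&(abs(g[:,1])<.034)&(P[:,2]>.033)&(P[:,2]<.048)
print(m.sum(),'tail x',np.percentile(g[m,0]*1e3,[1,3]),'y',np.percentile(g[m,1]*1e3,[2,98]),'z',np.median(P[m,2]))
E
```

```text
gauge xy mm [-125.55   -0.18] F [ 0.15 -0.1 ] 0.22 tq [0.04 0.01 0.02]
clock 16.03 tcp [ 0.5466 -0.0387  0.0898] yaw -166.99 ft [ 0.17 -0.07  0.22] tq [0.04 0.01 0.02] gap 0.027 q [-0.29  0.24  1.79  0.    1.11 -2.09]
tool shift [0.5239 0.1607 0.0706] roll 0.0018
768 tail x [-102.50595207 -101.77776001] y [-31.08430762  22.72628233] z 0.039346264825934674
```

Emit:
{"name": "carry_out", "arguments": {
  "moves": [
    [0, 0, 0, 0, 255],
    [0, 0, 0, 0, 255],
    [0, 0, 0, 0, 255],
    [0, 0, 0.014, 0.0018, 255],
    [0, 0, 0.014, 0, 255],
    [0, 0, 0.014, 0, 255],
    [0, 0, 0.014, 0, 255],
    [0, 0, 0.014, 0, 255],
    [0, 0, 0, 0, 255],
    [-0.003, 0, 0, 0, 255],
    [-0.003, 0, 0, 0, 255],
    [-0.002, 0, 0, 0, 255],
    [0, 0, 0, 0, 255]
  ]
}}

```text
clock: 17.17
tcp_pos: [0.5552, -0.0371, 0.021]
orientation: [[-0.975, -0.223, 0.003], [-0.223, 0.975, -0.001], [-0.002, -0.001, -1.0]]
ft_force: [0.6, 0.1, -0.2]
finger_gap: 0.0004
gripper_force: 0.0
```

Emit:
{"name": "carry_out", "arguments": {
  "moves": [
    [-0.002, 0, 0, 0, 255],
    [-0.002, 0, 0, 0, 255],
    [-0.002, 0, 0, 0, 255],
    [-0.002, 0, 0, 0, 255],
    [-0.002, 0, 0, 0, 255],
    [-0.002, 0, 0, 0, 255],
    [-0.002, 0, 0, 0, 255],
    [-0.002, 0, 0, 0, 255]
  ]
}}

```text
clock: 17.83
tcp_pos: [0.5692, -0.0334, 0.0196]
orientation: [[-0.975, -0.223, -0.001], [-0.223, 0.975, -0.0], [0.001, 0.0, -1.0]]
ft_force: [-4.3, -0.9, 4.1]
finger_gap: 0.001
gripper_force: 2.2
```

```bash
python3 -c "
from h import *
gx(); to(0,0,0)"
```

```text
gauge xy mm [-1.0236e+02 -6.0000e-02] F [-4.44  0.08] 4.1 tq [-0.09  0.77  0.02]
clock 17.83 tcp [ 0.5692 -0.0334  0.0196] yaw -167.11 ft [-4.35 -0.91  4.1 ] tq [-0.09  0.77  0.02] gap 0.001 q [-0.27  0.4   1.75 -0.    0.99 -2.07]
tool shift [0.5474 0.1595 0.02  ] roll None
```

Emit:
{"name": "carry_out", "arguments": {
  "moves": [
    [-0.002, 0, 0, 0, 255],
    [-0.0025, 0, 0, 0, 255],
    [-0.0025, 0, 0, 0, 255],
    [-0.0025, 0, 0, 0, 255],
    [-0.0025, 0, 0, 0, 255],
    [-0.0025, 0, 0, 0, 255],
    [-0.0025, 0, 0, 0, 255],
    [-0.0025, 0, 0, 0, 255],
    [-0.0025, 0, 0, 0, 255],
    [-0.0025, 0, 0, 0, 255],
    [-0.002, 0, 0, 0, 255]
  ]
}}

```text
clock: 18.75
tcp_pos: [0.5955, -0.0274, 0.0196]
orientation: [[-0.975, -0.223, 0.0], [-0.223, 0.975, 0.0], [-0.0, -0.0, -1.0]]
ft_force: [-3.0, -0.3, 1.4]
finger_gap: 0.0004
gripper_force: 1.5
```

```bash
python3 - <<'E'
from h import *
gx(); to(0,0,0)
a=np.radians(12.9); R=np.array([[np.cos(a),np.sin(a)],[-np.sin(a),np.cos(a)]])
for t in('top0','side0'):
    W=cloud(load(t)).reshape(-1,3);W=W[~np.isnan(W[:,2])];g=(W[:,:2]-[.66895,-.01045])@R.T*1e3
    m=(abs(g[:,1])<25)&(g[:,0]>45)&(g[:,0]<118)&(W[:,2]>.021)&(W[:,2]<.032);print(t,m.sum(),np.percentile(g[m,0],[2,5,50]))
E
```

```text
gauge xy mm [-75.38  -0.09] F [-2.95  0.35] 1.36 tq [-0.07  0.55 -0.02]
clock 18.75 tcp [ 0.5955 -0.0274  0.0196] yaw -167.11 ft [-2.95 -0.32  1.36] tq [-0.07  0.55 -0.02] gap 0.0004 q [-0.25  0.45  1.68  0.    1.01 -2.04]
tool shift [0.5744 0.1595 0.0194] roll None
top0 121 [77.644232   77.87660014 85.85342307]
side0 125 [76.3050954  76.7924627  83.64433336]
```

Emit:
{"name": "carry_out", "arguments": {
  "moves": [
    [-0.0025, 0, 0, 0, 255],
    [-0.0025, 0, 0, 0, 255],
    [-0.0025, 0, 0, 0, 255],
    [-0.0025, 0, 0, 0, 255],
    [-0.0025, 0, 0, 0, 255],
    [-0.0025, 0, 0, 0, 255],
    [-0.0025, 0, 0, 0, 255],
    [-0.0025, 0, 0, 0, 255],
    [-0.002, 0, 0, 0, 255],
    [0, 0, 0, 0, 255]
  ]
}}

```text
clock: 19.58
tcp_pos: [0.6173, -0.0225, 0.0197]
orientation: [[-0.975, -0.223, 0.001], [-0.223, 0.975, 0.0], [-0.001, -0.0, -1.0]]
ft_force: [-0.9, -0.4, 0.1]
finger_gap: 0.0005
gripper_force: 0.1
```

Emit:
{"name": "carry_out", "arguments": {
  "moves": [
    [-0.0008, 0, 0, 0, 255],
    [-0.0008, 0, 0, 0, 255],
    [-0.0008, 0, 0, 0, 255]
  ]
}}

```text
clock: 19.83
tcp_pos: [0.6188, -0.0221, 0.0198]
orientation: [[-0.975, -0.223, -0.0], [-0.223, 0.975, -0.0], [0.0, -0.0, -1.0]]
ft_force: [-2.5, -0.1, 1.0]
finger_gap: 0.0009
gripper_force: 1.4
```

Emit:
{"name": "carry_out", "arguments": {
  "moves": [
    [-0.0008, 0, 0, 0, 255],
    [-0.0008, 0, 0, 0, 255],
    [-0.0008, 0, 0, 0, 255]
  ]
}}

```text
clock: 20.08
tcp_pos: [0.6212, -0.0215, 0.0197]
orientation: [[-0.975, -0.223, -0.0], [-0.223, 0.975, -0.0], [0.0, 0.0, -1.0]]
ft_force: [-4.1, -0.3, 0.9]
finger_gap: 0.0004
gripper_force: 1.6
```

```bash
python3 -c "
from h import *
gx()"
```

```text
gauge xy mm [-48.97  -0.13] F [-4.07  0.6 ] 0.91 tq [-0.1   0.57  0.03]
```

Emit:
{"name": "carry_out", "arguments": {
  "moves": [
    [-0.0008, 0, 0, 0, 255],
    [-0.0008, 0, 0, 0, 255],
    [-0.0008, 0, 0, 0, 255]
  ]
}}

```text
clock: 20.33
tcp_pos: [0.6236, -0.021, 0.0197]
orientation: [[-0.975, -0.223, -0.0], [-0.223, 0.975, -0.0], [0.0, -0.0, -1.0]]
ft_force: [-3.3, -0.6, 1.8]
finger_gap: 0.0003
gripper_force: 1.7
```

Emit:
{"name": "carry_out", "arguments": {
  "moves": [
    [-0.0008, 0, 0, 0, 255],
    [-0.0008, 0, 0, 0, 255]
  ]
}}

```text
clock: 20.5
tcp_pos: [0.6252, -0.0206, 0.0198]
orientation: [[-0.975, -0.223, -0.0], [-0.223, 0.975, -0.0], [0.0, -0.0, -1.0]]
ft_force: [-3.5, -0.7, 3.2]
finger_gap: 0.0006
gripper_force: 1.8
```

Emit:
{"name": "carry_out", "arguments": {
  "moves": [
    [-0.0008, 0, 0, 0, 255],
    [-0.0008, 0, 0, 0, 255]
  ]
}}

```text
clock: 20.67
tcp_pos: [0.6268, -0.0202, 0.0197]
orientation: [[-0.975, -0.223, -0.0], [-0.223, 0.975, -0.0], [0.0, -0.0, -1.0]]
ft_force: [-3.9, 0.2, 2.9]
finger_gap: 0.0006
gripper_force: 1.9
```

```bash
python3 -c "
from h import *
gx()"
```

```text
gauge xy mm [-43.31  -0.12] F [-3.72  1.06] 2.88 tq [-0.1   0.57 -0.03]
```

Emit:
{"name": "carry_out", "arguments": {
  "moves": [
    [-0.0008, 0, 0, 0, 255],
    [-0.0008, 0, 0, 0, 255]
  ]
}}

```text
clock: 20.83
tcp_pos: [0.6283, -0.0199, 0.0197]
orientation: [[-0.975, -0.223, -0.0], [-0.223, 0.975, -0.0], [0.0, 0.0, -1.0]]
ft_force: [-4.6, -0.5, 3.5]
finger_gap: 0.0004
gripper_force: 2.0
```

Emit:
{"name": "carry_out", "arguments": {
  "moves": [
    [-0.0006, 0, 0, 0, 255]
  ]
}}

```text
clock: 20.92
tcp_pos: [0.6285, -0.0198, 0.0197]
orientation: [[-0.975, -0.223, -0.001], [-0.223, 0.975, -0.0], [0.001, 0.0, -1.0]]
ft_force: [-6.8, -2.3, 3.9]
finger_gap: 0.0004
gripper_force: 3.5
```

Emit:
{"name": "carry_out", "arguments": {
  "moves": [
    [-0.0006, 0, 0, 0, 255],
    [0, 0, 0, 0, 255]
  ]
}}

```text
clock: 21.08
tcp_pos: [0.6285, -0.0198, 0.0197]
orientation: [[-0.975, -0.223, -0.003], [-0.223, 0.975, -0.0], [0.003, 0.0, -1.0]]
ft_force: [-8.0, -1.8, 6.0]
finger_gap: 0.0004
gripper_force: 3.9
```

```bash
python3 -c "
from h import *
gx()"
```

```text
gauge xy mm [-41.48  -0.11] F [-8.2  0. ] 6.01 tq [-0.22  1.2   0.01]
```

Emit:
{"name": "carry_out", "arguments": {
  "moves": [
    [-0.0006, 0, 0, 0, 255],
    [-0.0006, 0, 0, 0, 255],
    [0, 0, 0, 0, 255]
  ]
}}

```text
clock: 21.33
tcp_pos: [0.6286, -0.0198, 0.0196]
orientation: [[-0.975, -0.223, -0.005], [-0.223, 0.975, -0.001], [0.005, 0.001, -1.0]]
ft_force: [-11.7, -3.1, 10.4]
finger_gap: 0.0005
gripper_force: 6.2
```

Emit:
{"name": "carry_out", "arguments": {
  "moves": [
    [-0.0006, 0, 0, 0, 255],
    [0, 0, 0, 0, 255]
  ]
}}

```text
clock: 21.5
tcp_pos: [0.6286, -0.0198, 0.0197]
orientation: [[-0.975, -0.224, -0.007], [-0.224, 0.975, -0.001], [0.007, 0.001, -1.0]]
ft_force: [-14.2, -3.0, 11.0]
finger_gap: 0.0005
gripper_force: 7.4
```

Emit:
{"name": "carry_out", "arguments": {
  "moves": [
    [-0.0006, 0, -0.0005, 0, 255],
    [-0.0006, 0, -0.0005, 0, 255],
    [0, 0, 0, 0, 255]
  ]
}}

```text
clock: 21.75
tcp_pos: [0.6286, -0.0195, 0.0197]
orientation: [[-0.975, -0.224, -0.009], [-0.224, 0.975, -0.001], [0.009, 0.001, -1.0]]
ft_force: [-14.8, -4.6, 9.1]
finger_gap: 0.0005
gripper_force: 8.0
```

```bash
python3 -c "
from h import *
gx()"
```

```text
gauge xy mm [-41.35   0.16] F [-15.5  -1.2] 9.15 tq [-0.66  2.38 -0.08]
```

Emit:
{"name": "carry_out", "arguments": {
  "moves": [
    [-0.0007, 0, -0.0005, 0, 255],
    [-0.0007, 0, 0, 0, 255],
    [0, 0, 0, 0, 255],
    [0, 0, 0, 0, 255],
    [0, 0, 0, 0, 255],
    [0, 0, 0, 0, 255],
    [0, 0, 0, 0, 255],
    [0, 0, 0, 0, 255]
  ]
}}

```text
clock: 22.42
tcp_pos: [0.6286, -0.0192, 0.0197]
orientation: [[-0.975, -0.224, -0.013], [-0.224, 0.975, -0.001], [0.012, 0.002, -1.0]]
ft_force: [-19.5, -4.9, 9.4]
finger_gap: 0.0009
gripper_force: 9.8
```

```bash
python3 -c "
from h import *
gx()"
```

```text
gauge xy mm [-41.29   0.47] F [-20.11  -0.39] 9.41 tq [-0.66  2.95 -0.02]
```

The push held 20 N at the tool for half a second, so the stop took about 13–18 N after friction. Now I'll back off and lift clear.

Emit:
{"name": "carry_out", "arguments": {
  "moves": [
    [0.001, 0, 0, 0, 255],
    [0.001, 0, 0, 0, 255],
    [0.001, 0, 0, 0, 255],
    [0.002, 0, 0, 0, 255],
    [0.005, 0, 0, 0, 255],
    [0.015, 0, 0, 0, 255],
    [0.02, 0, 0, 0, 255],
    [0.02, 0, -0.01, 0, 255],
    [0.02, 0, -0.03, 0, 255],
    [0.02, 0, -0.03, 0, 255],
    [0.02, 0, -0.03, 0, 255],
    [0.02, 0, -0.03, 0, 255],
    [0.02, 0, -0.03, 0, 255],
    [0.02, 0, -0.02, 0, 255],
    [0, 0, 0, 0, 255]
  ]
}}

```text
clock: 23.67
tcp_pos: [0.4546, -0.0614, 0.2067]
orientation: [[-0.975, -0.222, 0.01], [-0.222, 0.975, -0.004], [-0.009, -0.007, -1.0]]
ft_force: [1.1, -1.3, 0.1]
finger_gap: 0.0003
gripper_force: 0.0
```

```bash
python3 - <<'E'
from h import *
gx(); to(0,0,0)
a=np.radians(12.9); R=np.array([[np.cos(a),np.sin(a)],[-np.sin(a),np.cos(a)]])
for t in('top','side'):
    W=cloud(grab(t,t+'9')).reshape(-1,3);W=W[~np.isnan(W[:,2])];g=(W[:,:2]-[.66895,-.01045])@R.T*1e3
    m=(abs(g[:,1])<31)&(g[:,0]>-70)&(g[:,0]<95)&(W[:,2]>.034)&(W[:,2]<.047);print(t,m.sum(),np.percentile(g[m,0],[1,99]),np.percentile(g[m,1],[2,98]),np.median(W[m,2]))
A=cv2.imread('pics/top9.png')[130:330,190:500];B=cv2.imread('pics/side9.png')[160:360,250:480]
cv2.imwrite('pics/end.png',cv2.resize(np.hstack([A,B]),(799,296),interpolation=cv2.INTER_CUBIC))
E
```

```text
gauge xy mm [-220.27   -1.82] F [ 0.79 -1.56] 0.13 tq [ 0.06 -0.01  0.02]
clock 23.67 tcp [ 0.4546 -0.0614  0.2067] yaw -167.16 ft [ 1.12 -1.35  0.13] tq [ 0.06 -0.01  0.02] gap 0.0003 q [-0.4  -0.15  1.94 -0.    1.34 -2.19]
tool shift [0.4314 0.1623 0.2018] roll None
top 809 [-31.90633266  85.21338668] [-26.29799712  27.49612314] 0.04037779421815024
side 697 [-32.71442683  84.20299149] [-29.85891446  25.42273309] 0.039209402546718786
```

View pics/end.png

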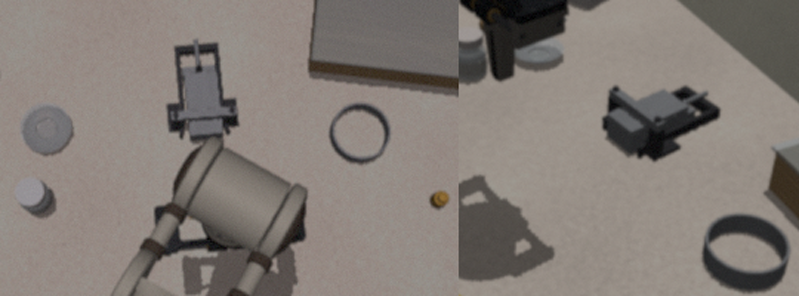

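The final view shows the tin under the bar and between the rails at the stop, with its tail about 32 mm out, the lid shut and upright. The bystanders have not moved and the arm is clear.

Emit:
{"name": "carry_out", "arguments": {
  "moves": [
    [0, 0, 0, 0, 255],
    [0, 0, 0, 0, 255],
    [0, 0, 0, 0, 255]
  ]
}}

```text
clock: 24.02
tcp_pos: [0.4532, -0.0595, 0.1997]
orientation: [[-0.975, -0.224, -0.002], [-0.224, 0.975, 0.001], [0.002, 0.002, -1.0]]
ft_force: [-0.2, -0.0, 0.1]
finger_gap: 0.0007
gripper_force: 0.0
```

```bash
python3 -c "
from bench import r
print(r.close_job())"
```

```text
the job is handed in; nothing more can be done
None
```

Job handed in at 24 s: the lid is fully home, the tin was pressed against the end stop with a 20 N push for half a second (about 13–18 N at the stop, estimated after friction), its tail stands about 32 mm out, and nothing else on the bench appears to have moved; no verdict was returned.

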